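# Close the loaded spice mill and hold its lid at pulse

## Task

The spice mill is loaded and has to be closed up for a short pulse. First push its catch drawer fully shut; then set the orange bayonet lid into the mouth with its lugs through the two entry slots, seated flat before you turn it, and twist it clockwise (seen from above) to the green halfway mark, well short of the red mark where it would click locked. Finish while still gripping the lid there against its return spring, and leave the other kitchen things where they stand.

Things in the scene. Friction and masses are not known exactly. Their poses are not given: they have to be found in the camera images.
- mill: Spice mill, fixed on the table: square base 150 x 150 x 75 mm, on its middle a round steel hopper of outer diameter 120 mm, rim top 150 mm above the table. Origin at the table under the hopper's axis; z up, x from the drawer's side through the axis to the back (the drawer opens to -x).
- mill_mouth (a point): Centre of the mill's mouth at the height of the rim's top, 150 mm above the table; axes as the mill's. The mouth is 94 mm wide inside; at the rim's top a ledge 6 mm thick narrows it to 78 mm, save for two entry slots about 22 mm wide on the mill's +x and -x sides.
- green_mark (a point): Green halfway mark on the rim's top (there are two, opposite each other, 55 mm from the axis; this is the one nearer the mill's +x). At each entry slot the rim has a white mark, 0.6 rad clockwise of it the green mark, 1.1 rad clockwise of it the red lock mark.
- drawer (a joint): How far the catch drawer is open, m: 0 fully shut, starts 0.03 to 0.07 open. It slides stiffly (about 2 N) along the mill's x and stays where it is left.
- drawer_handle (a point): Middle of the drawer's black bar handle (90 mm long, along the mill's y, about 10 mm thick, 35 mm out from the drawer's front, 40 mm above the table). It moves with the drawer; with the drawer shut it lies 110 mm from the mill's axis on the mill's -x side.
- lid: Loose orange bayonet lid, 140 to 235 g, 64 mm high, starting the right way up on the table. Origin at the centre of its underside, z up. White plug below, 70 mm in diameter and 20 mm high; flange 100 mm in diameter from 20 to 28 mm; on top a bar grip 64 mm long (along the lid's x), 18 mm wide (along its y), from 28 to 64 mm.
- lid_flange (a point): Centre of the underside of the lid's flange, 20 mm above the lid's origin. Seated, the flange lies on the mill's rim and this point is at the mouth's centre. Turned away from the slots, the lugs sit under the ledge and the lid cannot be lifted out.
- lid_lug (a point): Outer end of one of the lid's two lugs, on the lid's +x side (the other is opposite, so either way round fits): 14 mm wide, reaching 42 mm from the axis, from 5 to 11 mm above the underside; this point at 8 mm. White lines on top of the flange point the same way.
- turn_ring (a joint): Clockwise turn of the ring inside the mouth that the lid's lugs drive, rad: 0 at the entry slots, 0.6 at the green halfway mark, lock click at 1.0, end stop 1.2. A spring turns it back to 0 when let go (0.08 N m at 0, 0.2 N m at 0.6). The lugs have 3 mm of play to either side in the ring, so it may trail the lid by up to 0.1 rad.
- spice_jar: Bystander: amber jar, 60 mm in diameter, 95 mm high, on the other side of the mill from the lid; origin under its centre.
- sauce_bottle: Bystander: yellow bottle, 60 mm in diameter, 170 mm high; origin under its centre.
- lime_pan: Bystander: steel pan 108 x 176 x 65 mm with limes; origin under its centre.
Not all that is in view belongs to the job. Several things look just like the lid: the one meant starts farthest from the robot's base.

How it is judged (in metres and radians):
On the way, in this order (a step that is already met when the one before it is completed fails the run):
1. the catch drawer is pushed shut, with the lid not yet in the mill (value of joint drawer below 0.004 m and distance between lid_flange and mill_mouth above 0.06 m), for 0.2 s.
2. the lid sits flat in the mouth, lugs through the entry slots, not yet turned (z of lid_flange in the frame of mill_mouth below 0.004 m and horizontal distance between lid_flange and mill_mouth below 0.006 m and angle between lid's own z axis and vertical below 0.08 rad and angle between the x axis of lid and the x axis of mill, either way round below 0.2 rad and value of joint turn_ring below 0.2 rad), for 0.1 s.
At the end, for the whole second after the job is handed in: The drawer is shut (within 5 mm); the lid is seated flat in the mouth (flange within 4 mm of the rim's height, within 6 mm of centre, tilt under 0.08 rad), turned 0.40 to 0.80 rad clockwise with the ring at 0.42 to 0.75 rad and still, and the fingers still grip it with more than 3 N (value of joint drawer below 0.005 m and value of joint turn_ring between 0.42 and 0.75 rad and velocity of joint turn_ring between -0.1 and 0.1 rad/s and angle between the x axis of lid and the x axis of mill, either way round between 0.4 and 0.8 rad and z of lid_flange in the frame of mill_mouth between -0.004 and 0.004 m and horizontal distance between lid_flange and mill_mouth below 0.006 m and angle between lid's own z axis and vertical below 0.08 rad and contact force between the fingers and lid above 3 N); the arm keeps its last pose, push and grip.
It fails at once if the lid is turned so far that the lock clicks (value of joint turn_ring above 1 rad).
It fails at once if a bystander is pushed away or knocked over (distance of any of spice_jar, sauce_bottle, lime_pan from where it was at the start of the episode above 0.02 m or angle between any of spice_jar, sauce_bottle, lime_pan's own z axis and vertical above 0.3 rad).
It also fails if it takes over 61 s, if anything falls off the work surface, if the arm or the gripper's body presses on something with over 40 N, if the wrist force passes 120 N, or if a joint passes its speed limit or range.

## Robot

A 6-joint arm with a two-finger parallel gripper is mounted at the origin on the work surface. World frame = base frame: x ahead of the robot, y to its left, z up, the work surface at z = 0. Lengths are in m, angles in degrees, forces in N, time in s.
With the tool pointing down it reaches from about 0.375 to 0.9 m from the base axis. Payload 3.1 kg.
Tool frame: the origin (TCP) lies at the centre of the arm's flange, where the gripper is bolted on; the fingertips stand 173 mm ahead of it and the grasp point (between the pads) lies 155 mm ahead of it; x points along the fingers, y is the direction in which the jaws open and shut, and the axes are right-handed (so a half turn about x gives the same grasp; the last joint's range is limited). The gripper opens to 85 mm and grips with 20 to 120 N. Pads are 22 mm wide; open, the fingers measure 114 mm over their backs; the gripper's body (76 mm by 85 mm) begins 54 mm behind the grasp point. The pads swing forward as they close: fully open they stand 13 mm farther back than shut.
Start: joints at [66.549, 30.224, 82.088, -0, 67.689, -10.227], TCP at [0.143, 0.608, 0.405] pointing down, gripper open.
Joint ranges: [-176.69, 176.69], [-43.24, 126.21], [12.49, 139.97], [-82, 262], [0, 151.66], [-163.58, 163.58]. Speed limits (degrees/s): [159.86, 159.86, 180, 180, 180, 180].

## Interface

Orientations are given as a 3x3 rotation matrix whose columns are the frame's x, y, z axes.
In Python, from bench import state, snapshot, calibration, finish_job, look_for, spot_point gives the robot as it stands. The module is installed in compiled form; this text tells all that it offers.
- The arm moves only by the shell command python3 -m pendant 'ROWS' [OPENING] [FORCE]. ROWS is JSON, a list of rows, each an object with "offset": the shift along the tool's x, y, z in m, a list of three; "roll": the turn about the tool's x in degrees. In form: [{"offset": [dx, dy, dz], "roll": roll}, ...]. A call has 1 to 12 rows; each row is the pose to reach, as a shift and turn from the pose commanded when the call began, along the tool's axes at that moment; what a row does not reach only later rows make up. A row lasts 1/12 s, in which the tool goes at most 41.7 mm and 7.16 degrees, less where a joint would pass 70% of its speed; a pose out of reach is approached as far as the arm can. A call with a gripper value outside its range is refused whole. OPENING is the finger opening in m, from 0 to 0.0854, set as the call begins (- or left out, the last holds). The fingers move at their own pace and stop on an object; FORCE is the grip in N (left out, the last holds). Time passes only in rows, so rows that repeat a pose let the fingers close. It gives the time, the measured TCP pose, the force and the opening at its end, in the units of the state.
- state(): the state, without advancing time (a new reading comes with each control period).
- snapshot(name): name is "scene" or "top" or "wrist"; returns (picture, depth): 420x560x3 uint8, red, green, blue; 420x560 float32, m along the optical axis (not along the pixel's ray), 0 where there is no reading.
- calibration(name): a dict with "K" (3x3 intrinsics, pixels), "world_from_camera" (4x4, takes a point from camera to world coordinates). Camera axes: x right, y up, looking along -z (the intrinsics and any distortion apply to the point x, -y, -z); pixel columns grow to the right and rows downward; lengths in m; the calibration is good to about 2 mm. The wrist camera is an equidistant fisheye: a pixel r from the principal point sees the ray r / f radians off the axis. A picture is of the moment at which its call begins: read the wrist's pose just before it. calibration takes no time and is no camera call; for the wrist camera it gives the pose at the moment of the call.
- finish_job(): hands the job in, once; it reports no verdict.
Trained networks look in the newest picture that a camera, given by its name, has taken for a name from the list of things; names that differ only in an ending like _2 or _b are one class to them, and where a whole thing is asked for, a point or a joint stands for the part that bears it (a point fixed in the world has none). Each returns a list of dicts, best first, with "p" (0 to 1); they miss things now and then, are a little off and sometimes report something else, mostly with a low value. They report only what shows in the picture. A call takes as long as a camera call. They do not tell look-alikes from the thing itself.
- look_for(camera, name): "rect" ([centre column, centre row, width, height] in pixels, round what is visible of it).
- spot_point(camera, name): "xy" ([column, row] in pixels: a listed point, or the origin of a listed thing).
The state is a dict: "t": time; "qpos": joint angles; "dq": joint speeds; "joint_efforts": joint torques, N m; "eef_pos": TCP position; "eef_rot": TCP orientation; "force": force on the tool from outside, world axes, zero at the start; "moment": the same for the moment, N m; "opening": finger opening in m.
Only numpy, scipy, OpenCV 4.12 (cv2) and the standard library are available. Lean on these libraries where they do the work, as an engineer would, in place of code of your own. Each camera call takes 0.05 s, during which the arm holds its last target.

## Working session

There is one attempt and no reset: what is moved stays moved. The work goes in short steps, Python scripts to look and compute and a shell command to move; the robot and the scene stay as the last step left them, time stands still between calls to the robot, and variables do not carry over. Pictures are saved under pics/ and viewed, and the job is handed in when it is done.

```bash
mkdir -p pics; cat > h.py <<'E'
import numpy as np, cv2
from bench import *
def snap(c,fn=None):
    cal=calibration(c); p,d=snapshot(c)
    if fn: cv2.imwrite('pics/'+fn+'.png',p[:,:,::-1])
    return p,d,cal
def world(cal,u,v,d,fish=False):
    K=np.array(cal['K']);T=np.array(cal['world_from_camera'])
    x=(u-K[0,2])/K[0,0];y=(v-K[1,2])/K[1,1]
    if fish:
        r=np.hypot(x,y); s=np.tan(r)/r if r>1e-9 else 1; x*=s;y*=s
    return (T@np.array([x*d,-y*d,-d,1]))[:3]
def ray(cal,u,v,z,fish=False):
    T=np.array(cal['world_from_camera']);o=T[:3,3];p=world(cal,u,v,1,fish);w=p-o
    return o+w*(z-o[2])/w[2]
E
python3 - <<'E'
from h import *
for c in ['scene','top','wrist']:
    p,d,cal=snap(c,c+'0'); print(c,np.round(cal['K'],1).tolist(),np.round(cal['world_from_camera'],3).tolist(), {k:v for k,v in cal.items() if k not in('K','world_from_camera')})
    if c!='wrist':
      for n in ['mill','lid','drawer_handle','mill_mouth','green_mark','lid_lug','spice_jar','sauce_bottle','lime_pan']:
        print(n,[(np.round(a['xy']).tolist(),round(a['p'],2)) for a in spot_point(c,n)][:5])
print(state())
E
```

```text
scene [[451.9, 0.0, 281.2], [0.0, 451.9, 215.7], [0.0, 0.0, 1.0]] [[0.549, -0.459, 0.699, 1.388], [0.836, 0.281, -0.472, -0.62], [0.02, 0.843, 0.538, 0.809], [0.0, 0.0, 0.0, 1.0]] {}
mill [([320.0, 276.0], 0.81)]
lid [([241.0, 260.0], 0.9), ([201.0, 284.0], 0.87), ([210.0, 238.0], 0.85), ([163.0, 262.0], 0.71)]
drawer_handle [([292.0, 236.0], 0.75), ([405.0, 242.0], 0.62)]
mill_mouth [([321.0, 228.0], 0.69), ([219.0, 279.0], 0.47), ([202.0, 283.0], 0.16)]
green_mark [([323.0, 243.0], 0.57), ([204.0, 283.0], 0.19)]
lid_lug [([219.0, 278.0], 0.98), ([164.0, 251.0], 0.73), ([202.0, 231.0], 0.72), ([255.0, 257.0], 0.66), ([200.0, 283.0], 0.6)]
spice_jar [([356.0, 223.0], 0.6)]
sauce_bottle [([406.0, 242.0], 0.72)]
lime_pan [([209.0, 330.0], 0.56)]
top [[397.1, 0.0, 273.0], [0.0, 397.1, 210.4], [0.0, 0.0, 1.0]] [[0.02, 0.984, -0.174, 0.342], [-1.0, 0.017, -0.021, -0.029], [-0.018, 0.175, 0.984, 1.227], [0.0, 0.0, 0.0, 1.0]] {}
mill [([268.0, 180.0], 0.81)]
lid [([366.0, 228.0], 0.7), ([378.0, 277.0], 0.66), ([318.0, 243.0], 0.61)]
drawer_handle [([269.0, 229.0], 0.77)]
mill_mouth [([271.0
[... 583 characters left out ...]
0884531e+01, -5.12016687e-04,
        6.76888479e+01, -1.02260976e+01]), 'dq': array([ 0.03236396, -0.04307457,  0.00078403,  0.00259299,  0.07568239,
        0.13367479]), 'joint_efforts': array([-4.83094864e-04, -4.42335069e+01, -1.78417987e+01, -2.32380735e-04,
        7.64827819e-04,  1.53906882e-05]), 'eef_pos': array([0.14292321, 0.60840729, 0.40472977]), 'eef_rot': array([[ 1.72344568e-05,  2.28758433e-01,  9.73483220e-01],
       [ 1.89560716e-05,  9.73483220e-01, -2.28758434e-01],
       [-1.00000000e+00,  2.23959450e-05,  1.24410932e-05]]), 'force': array([0.28104287, 0.00676751, 0.3860325 ]), 'moment': array([ 0.03072648,  0.02129293, -0.02690575]), 'opening': 0.08520015572707446}
```

View pics/scene0.png

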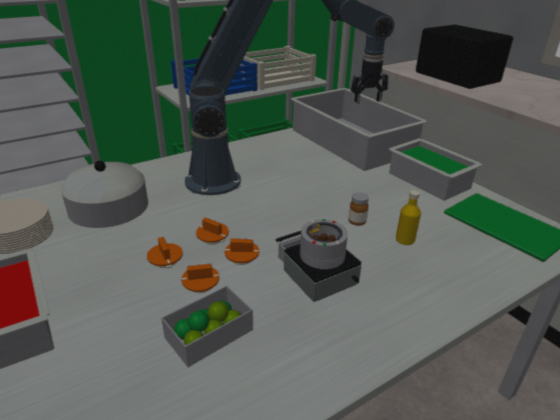

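View pics/top0.png

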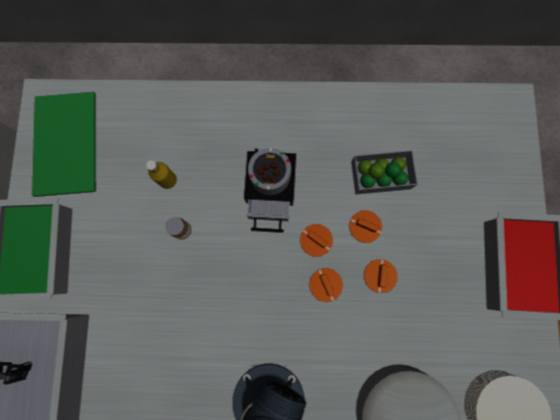

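```bash
python3 - <<'E'
from h import *
p,d,cal=snap('top')
for n,(u,v) in dict(A=(316,240),B=(366,226),C=(326,284),D=(380,276)).items():
    q=ray(cal,u,v,.03); print(n,np.round(q,3),np.hypot(*q[:2]))
for n,(u,v),z in [('mouth',(269.5,170),.15),('jar',(178,226),.095),('jarorg',(185,233),0),('handle',(268,226),.04),('bot',(152,166),.17),('bottle org',(170,178),0),('pan',(379,174),0)]:
    print(n,np.round(ray(cal,u,v,z),3), np.round(world(cal,u,v,d[int(v),int(u)]),3))
# base hull of mill etc
im=p[:,:,::-1]
cv2.imwrite('pics/millz.png',cv2.resize(im[140:240,220:320],None,fx=6,fy=6,interpolation=cv2.INTER_CUBIC))
cv2.imwrite('pics/lidz.png',cv2.resize(im[200:310,290:410],None,fx=5,fy=5,interpolation=cv2.INTER_CUBIC))
p,d,cal=snap('scene');im=p[:,:,::-1]
cv2.imwrite('pics/millzs.png',cv2.resize(im[210:300,260:380],None,fx=6,fy=6,interpolation=cv2.INTER_CUBIC))
E
```

```text
A [ 0.466 -0.135  0.03 ] 0.4850345267796337
B [ 0.511 -0.286  0.03 ] 0.5858217787119753
C [ 0.336 -0.165  0.03 ] 0.37416669824518095
D [ 0.362 -0.325  0.03 ] 0.48647546026115335
mouth [0.648 0.006 0.15 ] [0.66  0.007 0.109]
jar [0.492 0.268 0.095] [0.493 0.269 0.093]
jarorg [0.483 0.27  0.   ] [0.476 0.255 0.061]
handle [0.504 0.01  0.04 ] [ 0.51   0.012 -0.004]
bot [0.649 0.332 0.17 ] [0.649 0.332 0.17 ]
bottle org [0.659 0.329 0.   ] [0.64  0.307 0.074]
pan [ 0.683 -0.337  0.   ] [ 0.663 -0.319  0.072]
```

View pics/millz.png

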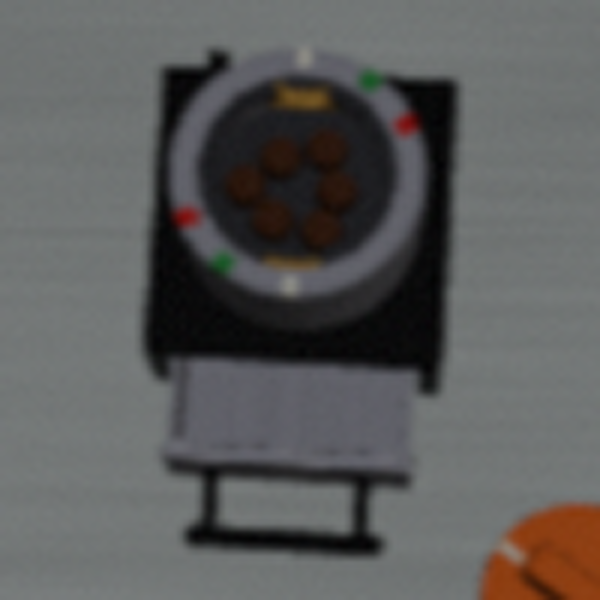

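View pics/lidz.png

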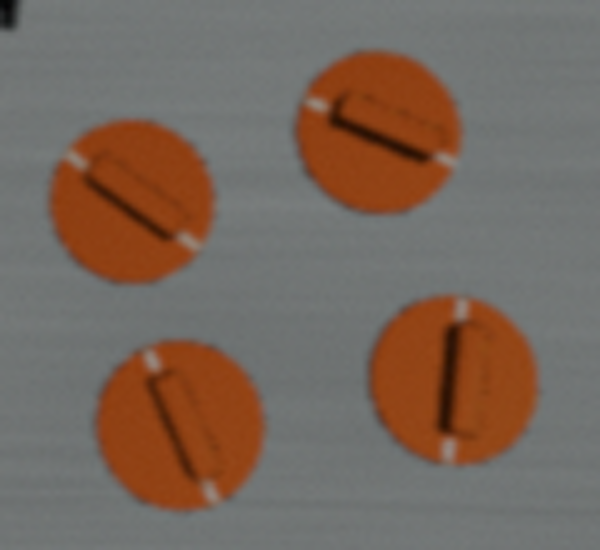

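View pics/millzs.png

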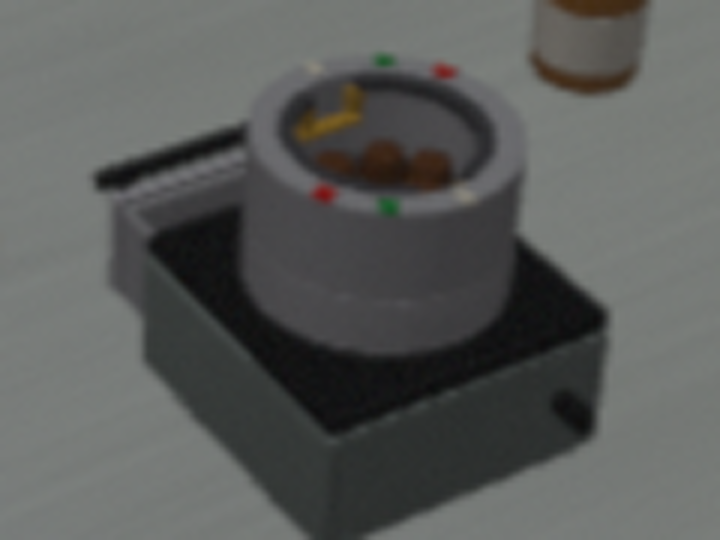

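```bash
python3 - <<'E'
from h import *
ct=calibration('top');cs=calibration('scene')
t=lambda x,y:(220+(x+.5)/6-.5,140+(y+.5)/6-.5)
s=lambda x,y:(260+(x+.5)/6-.5,210+(y+.5)/6-.5)
R={}
for n,a,b in [('w+',(304,58),(464,193)),('w-',(290,287),(314,69)),('g+',(370,80),(389,206)),('g-',(222,264),(384,61)),('r+',(407,124),(324,193)),('r-',(187,217),(446,71))]:
    R[n]=[ray(ct,*t(*a),.15)[:2],ray(cs,*s(*b),.15)[:2]]; print(n,np.round(R[n],4).tolist())
for i in range(2):
    for k in 'wgr':
        c=(R[k+'+'][i]+R[k+'-'][i])/2; e=R[k+'+'][i]-R[k+'-'][i]
        print(i,k,np.round(c,4),np.linalg.norm(e),np.degrees(np.arctan2(e[1],e[0])))
print('handle',ray(ct,*t(188,537),.042),ray(ct,*t(381,545),.042))
z=lambda x,y:(290+(x+.5)/5-.5,200+(y+.5)/5-.5)
a=ray(ct,*z(317,104),.028);b=ray(ct,*z(446,161),.028);print('lid',(a+b)/2,np.linalg.norm(a-b),np.degrees(np.arctan2(*(a-b)[1::-1])),'circle',ray(ct,*z(378.5,131.5),.026))
E
```

```text
w+ [[0.7088, 0.0051], [0.7061, 0.0101]]
w- [[0.5978, 0.0092], [0.5975, 0.013]]
g+ [[0.6984, -0.0262], [0.6969, -0.0222]]
g- [[0.6082, 0.0411], [0.6087, 0.0437]]
r+ [[0.6772, -0.0439], [0.6754, -0.0396]]
r- [[0.6305, 0.0581], [0.6296, 0.0623]]
0 w [0.6533 0.0072] 0.1111248862201119 -2.123641450445692
0 g [0.6533 0.0075] 0.11256546745450652 -36.746354491300146
0 r [0.6539 0.0071] 0.112191925092796 -65.44526401020998
1 w [0.6518 0.0116] 0.10863151231667185 -1.5421204272136262
1 g [0.6528 0.0107] 0.11013156532841667 -36.753428590592186
1 r [0.6525 0.0113] 0.11171194448748203 -65.80093036036327
handle [0.49390727 0.06140871 0.042     ] [ 0.49160952 -0.03542726  0.042     ]
lid [ 0.51112377 -0.28629205  0.028     ] 0.08418599340182555 66.54385880247438 circle [ 0.5119343  -0.28503696  0.026     ]
```

```bash
python3 -m pendant '[{"offset":[0,-0.02,0.025],"roll":-1},{"offset":[0,-0.05,0.06],"roll":-3},{"offset":[0,-0.075,0.092],"roll":-5},{"offset":[0,-0.10,0.124],"roll":-7},{"offset":[0,-0.125,0.156],"roll":-9},{"offset":[0,-0.15,0.188],"roll":-11},{"offset":[0,-0.18,0.22],"roll":-11},{"offset":[0,-0.205,0.252],"roll":-11},{"offset":[0,-0.23,0.284],"roll":-11},{"offset":[0,-0.255,0.316],"roll":-11},{"offset":[0,-0.275,0.34],"roll":-11},{"offset":[0,-0.285,0.352],"roll":-11}]' 0 40
```

```text
t: 2.15
eef_pos: [0.4228, 0.2477, 0.4051]
eef_rot: [[0.002, 0.042, 0.999], [-0.0, 0.999, -0.042], [-1.0, -0.0, 0.002]]
force: [0.2, 0.7, 0.5]
opening: 0.0
```

```bash
python3 -m pendant '[{"offset":[0,-0.025,0]},{"offset":[0,-0.06,0]},{"offset":[0,-0.10,0]},{"offset":[0,-0.14,0]},{"offset":[0,-0.18,0]},{"offset":[0,-0.215,0.005]},{"offset":[0,-0.23,0.01]},{"offset":[0,-0.232,0.01]}]'
python3 - <<'E'
from h import *
p,d,cal=snap('wrist','w1');s=state()
print(s['eef_pos'],s['eef_rot'],s['qpos'])
E
```

```text
[0.42373647 0.24704574 0.40504594] [[ 0.00317793  0.04309124  0.99906609]
 [-0.00129042  0.99907048 -0.04308732]
 [-0.99999412 -0.00115228  0.00323058]] [ 17.19556397  19.86363368 100.997526    -0.1452196   58.98683569
 -70.26017312]$[0]: bad value
```

View pics/w1.png

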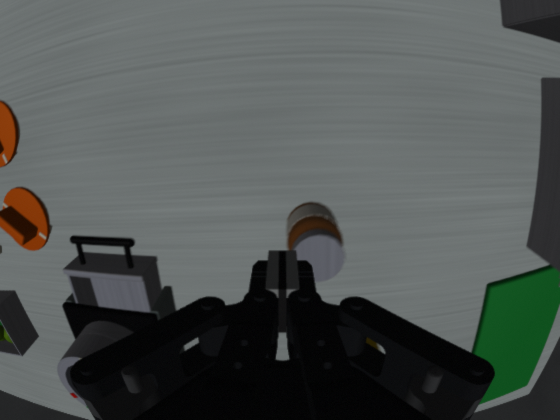

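```bash
python3 -m pendant '[{"offset":[0,-0.025,0],"roll":0},{"offset":[0,-0.06,0],"roll":0},{"offset":[0,-0.10,0],"roll":0},{"offset":[0,-0.14,0],"roll":0},{"offset":[0,-0.18,0],"roll":0},{"offset":[0,-0.215,0.005],"roll":0},{"offset":[0,-0.23,0.01],"roll":0},{"offset":[0,-0.232,0.01],"roll":0}]'
python3 - <<'E'
from h import *
p,d,cal=snap('wrist','w2');s=state()
print(s['eef_pos'],s['eef_rot'],s['qpos'])
E
```

```text
t: 2.87
eef_pos: [0.4224, 0.0159, 0.4052]
eef_rot: [[0.002, 0.043, 0.999], [-0.001, 0.999, -0.043], [-1.0, -0.001, 0.003]]
force: [0.1, -0.1, -0.5]
opening: -0.0
[0.42182546 0.017      0.40496084] [[ 9.50357987e-04  4.20491924e-02  9.99115090e-01]
 [-1.00287768e-04  9.99115540e-01 -4.20491159e-02]
 [-9.99999543e-01 -6.02373094e-05  9.53734453e-04]] [-1.29380702e+01  1.45728377e+01  1.09734111e+02  7.98476217e-03
  5.56386954e+01 -1.00532624e+02]
```

View pics/w2.png

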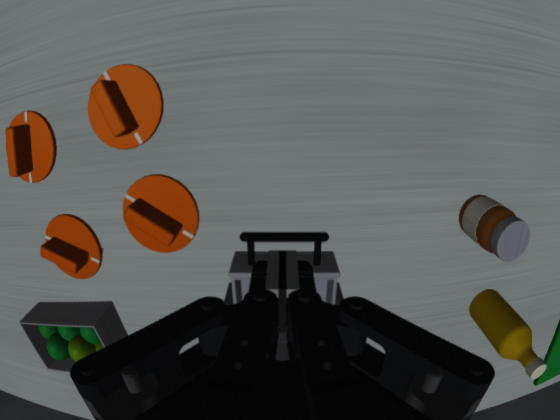

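```bash
python3 - <<'E'
from h import *
p,d,cal=snap('wrist')
for u,v in [(242,237),(284,237),(327,237)]: print(ray(cal,u,v,.04,True))
E
python3 -m pendant '[{"offset":[0.02,0,0],"roll":0},{"offset":[0.055,0,0],"roll":0},{"offset":[0.09,0,0],"roll":0},{"offset":[0.13,0,0],"roll":0},{"offset":[0.165,0,0],"roll":0},{"offset":[0.19,0,0],"roll":0},{"offset":[0.205,0,0],"roll":0},{"offset":[0.207,0,0],"roll":0},{"offset":[0.207,0,0.01],"roll":0},{"offset":[0.207,0,0.02],"roll":0},{"offset":[0.207,0,0.03],"roll":0},{"offset":[0.207,0,0.03],"roll":0}]'
python3 - <<'E'
from h import *
p,d,cal=snap('scene','s2');s=state()
print(s['eef_pos'],s['eef_rot'][:,2],s['force'])
im=p[:,:,::-1]
cv2.imwrite('pics/s2z.png',cv2.resize(im[200:300,250:380],None,fx=6,fy=6,interpolation=cv2.INTER_CUBIC))
E
```

```text
[ 0.48953611 -0.03161177  0.04      ]
[0.49131226 0.01586662 0.04      ]
[0.49361943 0.06455503 0.04      ]
t: 3.97
eef_pos: [0.4537, 0.0179, 0.1988]
eef_rot: [[0.006, 0.037, 0.999], [-0.001, 0.999, -0.037], [-1.0, -0.001, 0.006]]
force: [0.7, 0.0, 0.0]
opening: -0.0
[0.45237313 0.01795223 0.19869638] [ 0.99930929 -0.03701832  0.003255  ] [-0.08001449  0.81816554 -0.11959035]
```

View pics/s2z.png

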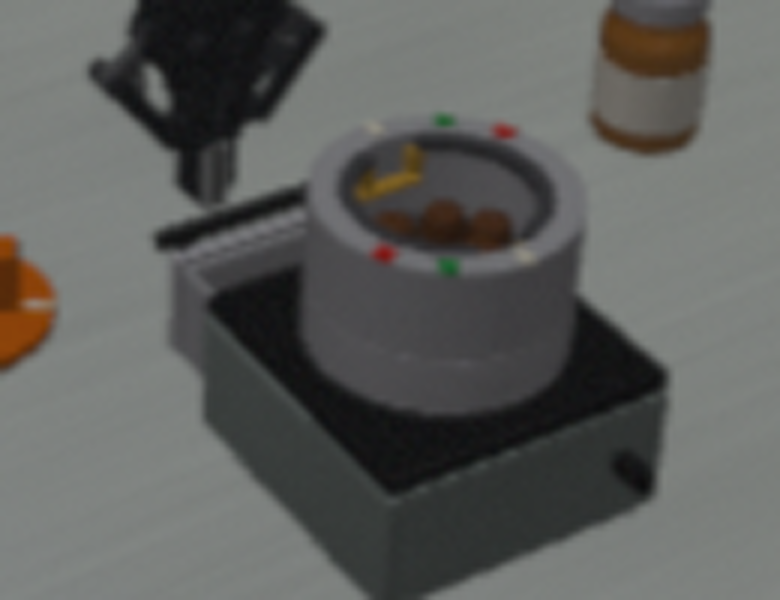

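```bash
python3 -m pendant '[{"offset":[0,0,0.008],"roll":0},{"offset":[0,0,0.016],"roll":0},{"offset":[0,0,0.023],"roll":0},{"offset":[0,0,0.030],"roll":0},{"offset":[0,0,0.037],"roll":0},{"offset":[0,0,0.044],"roll":0},{"offset":[0,0,0.050],"roll":0},{"offset":[0,0,0.056],"roll":0},{"offset":[0,0,0.061],"roll":0},{"offset":[0,0,0.065],"roll":0},{"offset":[0,0,0.067],"roll":0},{"offset":[0,0,0.067],"roll":0}]'
python3 -m pendant '[{"offset":[0,0,0.002],"roll":0},{"offset":[0,0,0.004],"roll":0},{"offset":[0,0,0.004],"roll":0}]'
```

```text
t: 5.02
eef_pos: [0.519, 0.0144, 0.1977]
eef_rot: [[0.001, 0.039, 0.999], [-0.0, 0.999, -0.039], [-1.0, -0.0, 0.002]]
force: [-0.4, -0.3, -0.4]
opening: -0.0003
t: 5.27
eef_pos: [0.5225, 0.0142, 0.1977]
eef_rot: [[0.0, 0.039, 0.999], [-0.0, 0.999, -0.039], [-1.0, -0.0, 0.0]]
force: [-1.0, -0.0, 0.7]
opening: -0.0001
```

```bash
python3 -m pendant '[{"offset":[0,0,0.002],"roll":0},{"offset":[0,0,0.004],"roll":0},{"offset":[0,0,0.004],"roll":0}]'
python3 - <<'E'
from h import *
p,d,cal=snap('scene','s3');s=state()
print(s['eef_pos'],s['force'])
im=p[:,:,::-1]
cv2.imwrite('pics/s3z.png',cv2.resize(im[200:300,250:380],None,fx=6,fy=6,interpolation=cv2.INTER_CUBIC))
E
```

```text
t: 5.52
eef_pos: [0.5267, 0.0141, 0.1977]
eef_rot: [[0.001, 0.039, 0.999], [-0.0, 0.999, -0.039], [-1.0, -0.0, 0.001]]
force: [-1.3, -0.5, -0.3]
opening: 0.0
[0.52668037 0.01408671 0.19768885] [-2.57490516  0.11743617 -0.47722935]
```

View pics/s3z.png

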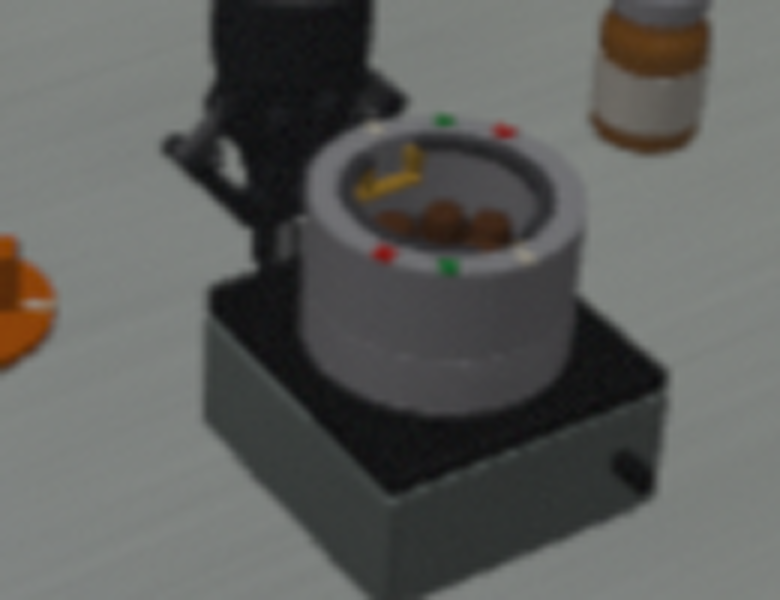

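Nearly shut; keep stepping until the stop shows in the force.

```bash
for i in 1; do python3 -m pendant '[{"offset":[0,0,0.001],"roll":0},{"offset":[0,0,0.002],"roll":0},{"offset":[0,0,0.003],"roll":0},{"offset":[0,0,0.003],"roll":0}]'; done
```

```text
t: 5.9
eef_pos: [0.5278, 0.0141, 0.1976]
eef_rot: [[-0.005, 0.038, 0.999], [0.0, 0.999, -0.038], [-1.0, 0.0, -0.005]]
force: [-5.8, -2.4, 3.4]
opening: -0.0002
```

```bash
python3 -m pendant '[{"offset":[0,0,0.001],"roll":0},{"offset":[0,0,0.002],"roll":0},{"offset":[0,0,0.003],"roll":0},{"offset":[0,0,0.003],"roll":0}]'
```

```text
t: 6.23
eef_pos: [0.5289, 0.014, 0.1976]
eef_rot: [[-0.012, 0.038, 0.999], [0.001, 0.999, -0.038], [-1.0, 0.0, -0.012]]
force: [-10.7, -2.7, 7.3]
opening: -0.0001
```

```bash
python3 -m pendant '[{"offset":[0,0,0],"roll":0},{"offset":[0,0,-0.003],"roll":0},{"offset":[0,0,-0.012],"roll":0},{"offset":[0,0,-0.03],"roll":0},{"offset":[0,0,-0.06],"roll":0},{"offset":[-0.03,0,-0.08],"roll":0},{"offset":[-0.065,0,-0.08],"roll":0},{"offset":[-0.10,0,-0.08],"roll":7},{"offset":[-0.135,0,-0.08],"roll":14},{"offset":[-0.17,-0.01,-0.08],"roll":21},{"offset":[-0.20,-0.03,-0.08],"roll":28},{"offset":[-0.20,-0.06,-0.08],"roll":35}]'
python3 - <<'E'
from h import *
p,d,cal=snap('scene','s4');s=state()
print(s['eef_pos'],s['eef_rot'],s['force'],s['qpos'])
im=p[:,:,::-1]
cv2.imwrite('pics/s4z.png',cv2.resize(im[200:300,250:380],None,fx=6,fy=6,interpolation=cv2.INTER_CUBIC))
p,d,cal=snap('top','t4')
im=p[:,:,::-1]
cv2.imwrite('pics/t4z.png',cv2.resize(im[140:240,220:320],None,fx=6,fy=6,interpolation=cv2.INTER_CUBIC))
E
```

```text
t: 7.23
eef_pos: [0.4518, -0.0426, 0.4037]
eef_rot: [[0.015, 0.607, 0.795], [-0.004, 0.795, -0.607], [-1.0, 0.006, 0.015]]
force: [1.3, -1.1, 0.5]
opening: -0.0002
[ 0.45201323 -0.04735927  0.40167188] [[ 0.01308628  0.61269416  0.79021176]
 [-0.00802403  0.79031833 -0.61264391]
 [-0.99988218  0.00167655  0.0152586 ]] [ 0.1109816  -2.43148244 -0.14558296] [-20.06886714  17.27219924 106.094702    -0.21110179  55.77122039
 -72.16607602]
```

View pics/t4z.png

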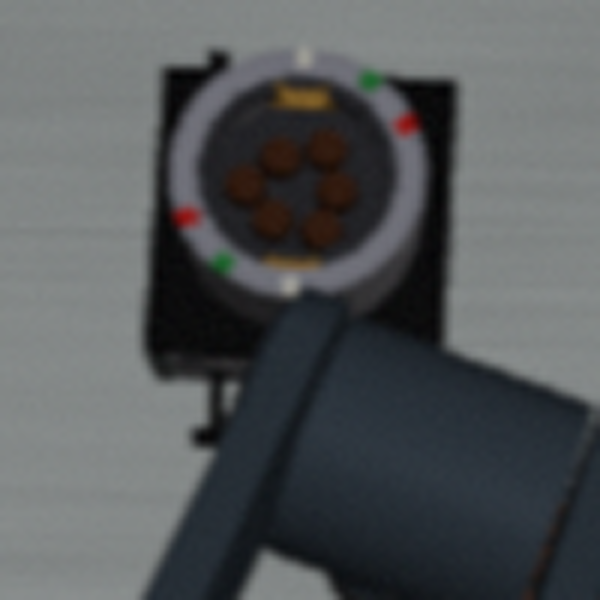

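```bash
python3 -m pendant '[{"offset":[0,-0.01,0.014],"roll":7},{"offset":[0,-0.028,0.036],"roll":14},{"offset":[0,-0.048,0.06],"roll":21},{"offset":[0,-0.068,0.085],"roll":28},{"offset":[0,-0.088,0.11],"roll":35},{"offset":[0,-0.106,0.134],"roll":42},{"offset":[0,-0.123,0.156],"roll":49},{"offset":[0,-0.138,0.175],"roll":56},{"offset":[0,-0.148,0.187],"roll":63},{"offset":[0,-0.152,0.193],"roll":70},{"offset":[0,-0.152,0.193],"roll":75.7},{"offset":[0,-0.152,0.193],"roll":75.7}]' 0.06 60
python3 - <<'E'
from h import *
p,d,cal=snap('wrist','w5');s=state()
print(s['eef_pos'],s['eef_rot'],s['qpos'])
ct=calibration('top')
t=lambda x,y:(220+(x+.5)/6-.5,140+(y+.5)/6-.5)
print('handle end',ray(ct,*t(188,537),.042),ray(ct,*t(192,437),.042))
E
```

```text
t: 8.33
eef_pos: [0.5121, -0.281, 0.3967]
eef_rot: [[0.0, 0.92, -0.391], [0.001, -0.391, -0.92], [-1.0, 0.0, -0.001]]
force: [0.2, -0.0, 0.7]
opening: 0.0598
[ 0.51192321 -0.28046884  0.39685919] [[-9.81896830e-05  9.22053279e-01 -3.87062968e-01]
 [ 7.70071191e-04 -3.87062785e-01 -9.22053039e-01]
 [-9.99999699e-01 -3.88602136e-04 -6.72041094e-04]] [-3.96857889e+01  2.75595729e+01  8.86414963e+01  3.38292467e-02
  6.38314394e+01 -1.69288471e+01]
handle end [0.49390727 0.06140871 0.042     ] [0.5448241  0.06091076 0.042     ]
```

View pics/w5.png

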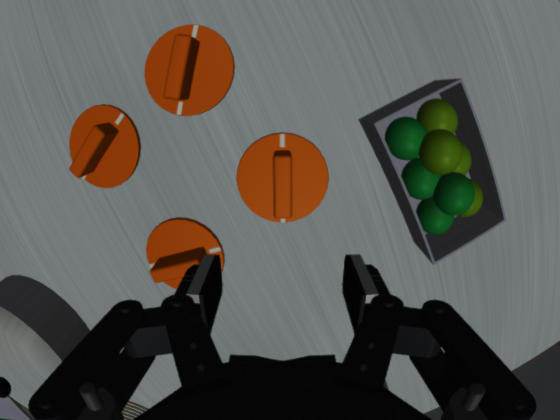

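```bash
python3 - <<'E'
from h import *
p,d,cal=snap('wrist');s=state();print(s['eef_pos'],s['eef_rot'][:,1])
hsv=cv2.cvtColor(p,cv2.COLOR_RGB2HSV)
m=cv2.inRange(hsv,(3,120,60),(25,255,255)); 
n,l,st,c=cv2.connectedComponentsWithStats(m)
i=l[200,260];print(st[i],c[i])
cnt,_=cv2.findContours((l==i).astype(np.uint8),0,2)
h=cv2.convexHull(max(cnt,key=len))[:,0]
W=np.array([ray(cal,u,v,.026,True)[:2] for u,v in h.astype(float)])
A=np.c_[2*W,np.ones(len(W))];x=np.linalg.lstsq(A,(W**2).sum(1),rcond=None)[0];print('circle',x[:2],np.sqrt(x[2]+x[:2]@x[:2]))
v,u=np.indices(m.shape)
w=(hsv[...,1]<60)&(hsv[...,2]>130)&(u>270)&(u<296)
for a,b in [(130,150),(208,226)]:
    k=w&(v>a)&(v<b); cx=(u[k].mean(),v[k].mean());q=ray(cal,*cx,.028,True);print(k.sum(),cx,q); 
    if a==130:q0=q
e=q0-q;print((q+q0)/2,np.degrees(np.arctan2(e[1],e[0])))
im=p[:,:,::-1]
cv2.imwrite('pics/w5z.png',cv2.resize(im[120:240,220:340],None,fx=5,fy=5,interpolation=cv2.INTER_CUBIC))
E
```

```text
[ 0.51185275 -0.28021598  0.39703339] [ 9.22351296e-01 -3.86351957e-01 -5.01302752e-04]
[ 237  133   92   89 6269] [282.72531504 177.97926304]
circle [ 0.51027438 -0.28489469] 0.04964429867925878
48 (np.float64(282.5), np.float64(140.5)) [ 0.5262189 -0.2461327  0.028    ]
16 (np.float64(282.75), np.float64(220.6875)) [ 0.49199046 -0.3285702   0.028     ]
[ 0.50910468 -0.28735145  0.028     ] 67.45154535679545
```

View pics/w5z.png

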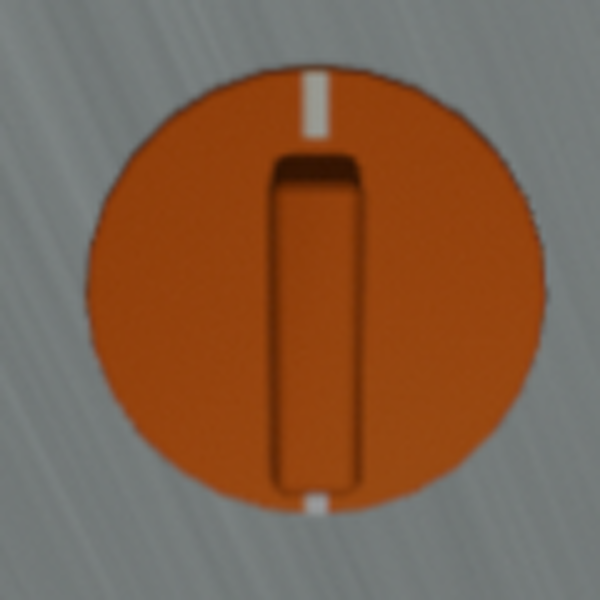

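```bash
python3 -m pendant '[{"offset":[0.02,0.001,0.005],"roll":0},{"offset":[0.05,0.001,0.005],"roll":0},{"offset":[0.085,0.001,0.005],"roll":0},{"offset":[0.12,0.001,0.005],"roll":0},{"offset":[0.15,0.001,0.005],"roll":0},{"offset":[0.175,0.001,0.005],"roll":0},{"offset":[0.188,0.001,0.005],"roll":0},{"offset":[0.193,0.001,0.005],"roll":0},{"offset":[0.193,0.001,0.005],"roll":0}]'
python3 - <<'E'
from h import *
p,d,cal=snap('wrist','w6');s=state()
print(s['eef_pos'],s['eef_rot'],s['force'])
E
```

```text
t: 9.18
eef_pos: [0.5106, -0.2849, 0.2034]
eef_rot: [[-0.002, 0.922, -0.387], [0.002, -0.387, -0.922], [-1.0, -0.003, -0.001]]
force: [1.2, -0.5, 0.8]
opening: 0.06
[ 0.5109504  -0.28535158  0.20457761] [[-1.60897390e-04  9.21704385e-01 -3.87893028e-01]
 [ 2.43342512e-04 -3.87892986e-01 -9.21704384e-01]
 [-9.99999957e-01 -2.42690694e-04 -1.61878891e-04]] [-0.2503037   0.31585605 -0.46833084]
```

View pics/w6.png

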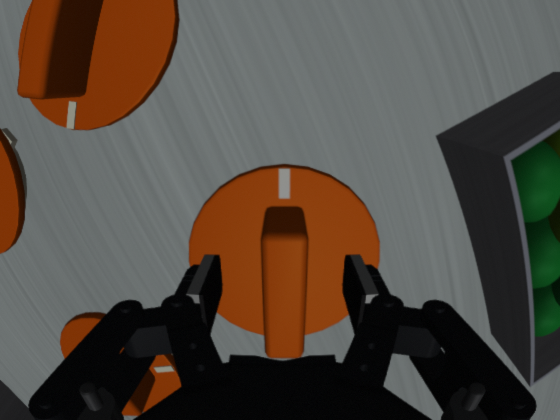

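```bash
python3 -m pendant '[{"offset":[0,0,0],"roll":0},{"offset":[0,0,0],"roll":0},{"offset":[0,0,0],"roll":0},{"offset":[0,0,0],"roll":0},{"offset":[0,0,0],"roll":0},{"offset":[0,0,0],"roll":0},{"offset":[0,0,0],"roll":0},{"offset":[0,0,0],"roll":0}]' 0 70
python3 -m pendant '[{"offset":[0,0,0],"roll":0},{"offset":[-0.01,0,0],"roll":0},{"offset":[-0.03,0,0],"roll":0},{"offset":[-0.06,0,0],"roll":0},{"offset":[-0.095,0,0],"roll":0},{"offset":[-0.13,0,0],"roll":0},{"offset":[-0.165,0,0],"roll":0},{"offset":[-0.188,0,0],"roll":0},{"offset":[-0.196,0,0],"roll":0},{"offset":[-0.196,0,0],"roll":0}]'
python3 - <<'E'
from h import *
p,d,cal=snap('wrist','w7');s=state()
print(s['eef_pos'],s['eef_rot'],s['force'],s['qpos'])
E
```

```text
t: 9.9
eef_pos: [0.5112, -0.286, 0.2061]
eef_rot: [[0.002, 0.921, -0.389], [-0.001, -0.389, -0.921], [-1.0, 0.002, 0.001]]
force: [-0.5, 1.5, 6.0]
opening: 0.0168
t: 10.73
eef_pos: [0.5109, -0.2858, 0.4032]
eef_rot: [[0.004, 0.921, -0.389], [-0.003, -0.389, -0.921], [-1.0, 0.005, 0.001]]
force: [-0.5, -0.3, -1.7]
opening: 0.0171
[ 0.51039062 -0.28541448  0.40094958] [[ 3.90742596e-04  9.21027834e-01 -3.89496568e-01]
 [-3.47345478e-04 -3.89496449e-01 -9.21027902e-01]
 [-9.99999863e-01  4.95174705e-04  1.67721999e-04]] [-0.02487037  0.43031453 -2.96377869] [-4.01562107e+01  2.73542120e+01  8.82561361e+01 -8.57516924e-04
  6.43597073e+01 -1.72326639e+01]
```

View pics/w7.png

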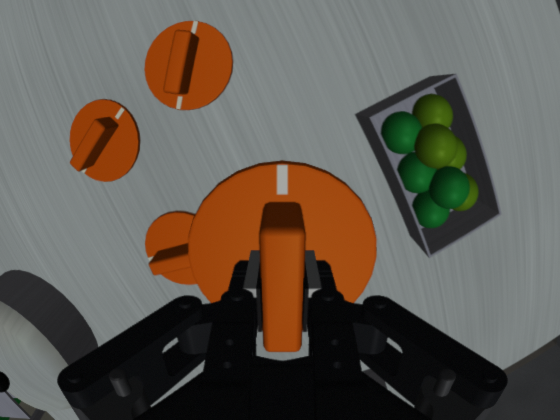

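```bash
python3 -m pendant '[{"offset":[-0.005,-0.005,-0.012],"roll":4},{"offset":[-0.01,-0.016,-0.034],"roll":11},{"offset":[-0.015,-0.03,-0.064],"roll":18},{"offset":[-0.02,-0.046,-0.098],"roll":25},{"offset":[-0.02,-0.062,-0.132],"roll":32},{"offset":[-0.02,-0.078,-0.166],"roll":39},{"offset":[-0.02,-0.093,-0.20],"roll":46},{"offset":[-0.02,-0.107,-0.23],"roll":53},{"offset":[-0.02,-0.117,-0.252],"roll":60},{"offset":[-0.02,-0.123,-0.265],"roll":66},{"offset":[-0.02,-0.1247,-0.268],"roll":69.3},{"offset":[-0.02,-0.1247,-0.268],"roll":69.3}]'
python3 - <<'E'
from h import *
p,d,cal=snap('wrist','w8');s=state()
print(s['eef_pos'],s['eef_rot'],s['force'],s['qpos'])
E
```

```text
t: 11.78
eef_pos: [0.4992, 0.0113, 0.4181]
eef_rot: [[-0.006, -0.037, -0.999], [0.001, -0.999, 0.037], [-1.0, -0.001, 0.006]]
force: [0.3, -0.3, -1.0]
opening: 0.0168
[0.49954186 0.0104175  0.41844601] [[-5.18141810e-03 -3.59566615e-02 -9.99339918e-01]
 [ 8.77077669e-04 -9.99353112e-01  3.59525888e-02]
 [-9.99986192e-01 -6.90213332e-04  5.20960309e-03]] [-0.36000812  1.27230681 -2.65949504] [-1.16382765e+01  1.96001445e+01  9.87436459e+01 -1.20884995e-02
  6.19571190e+01  8.04279413e+01]
```

View pics/w8.png

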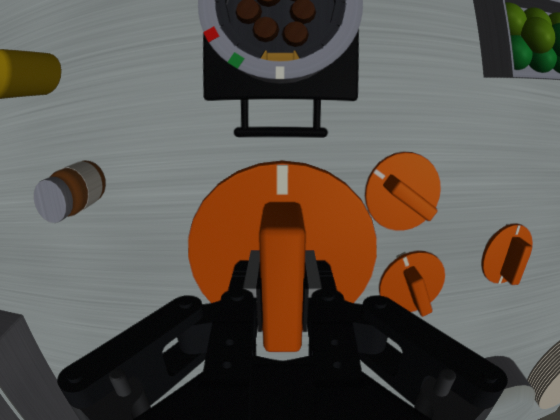

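```bash
python3 -m pendant '[{"offset":[0,0,-0.02],"roll":0},{"offset":[0,0,-0.042],"roll":0},{"offset":[0,0,-0.05],"roll":0},{"offset":[0,0,-0.05],"roll":0},{"offset":[0,0,-0.05],"roll":0}]'
python3 - <<'E'
from h import *
p,d,cal=snap('wrist','w9');s=state()
print(s['eef_pos'],s['eef_rot'],s['force'])
np.savez('w9',p=p,K=cal['K'],T=cal['world_from_camera'],e=s['eef_pos'],R=s['eef_rot'])
E
```

```text
t: 12.25
eef_pos: [0.5498, 0.0072, 0.4194]
eef_rot: [[-0.004, -0.039, -0.999], [0.0, -0.999, 0.039], [-1.0, -0.0, 0.004]]
force: [-0.8, 0.3, -2.4]
opening: 0.0174
[0.54922632 0.00744407 0.41960583] [[-3.89584591e-03 -3.88840871e-02 -9.99236133e-01]
 [ 5.75914651e-04 -9.99243638e-01  3.88821337e-02]
 [-9.99992245e-01 -4.23995927e-04  3.91529315e-03]] [-1.7110233  -0.58491911 -2.99822458]
```

View pics/w9.png

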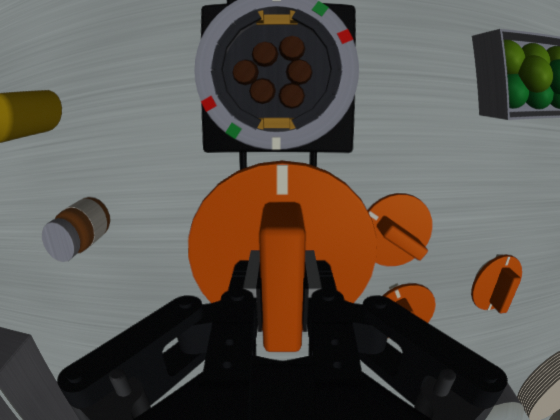

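```bash
python3 - <<'E'
from h import *
D=np.load('w9.npz');p=D['p'];cal={'K':D['K'],'world_from_camera':D['T']};e=D['e'];R=D['R']
hsv=cv2.cvtColor(p,cv2.COLOR_RGB2HSV);v,u=np.indices(hsv.shape[:2])
roi=(np.hypot(u-277,v-73)<85)&(np.hypot(u-277,v-73)>58)
P=lambda k,z=.15:ray(cal,u[k].mean(),v[k].mean(),z,True)[:2]
sat=hsv[...,1]>120
G=roi&sat&(abs(hsv[...,0].astype(int)-62)<18);Rd=roi&sat&((hsv[...,0]<8)|(hsv[...,0]>172))
for n,M in [('g',G),('r',Rd)]:
    a=P(M&(v<73));b=P(M&(v>73));print(n,M.sum(),a,b,(a+b)/2,np.linalg.norm(a-b),np.degrees(np.arctan2(*(a-b)[::-1])))
W=roi&(hsv[...,2]>150)&(hsv[...,1]<70)&(v>130)&(abs(u-276)<10);print('w',W.sum(),u[W].mean(),v[W].mean(),P(W))
# flange
m=cv2.inRange(hsv,(3,120,60),(25,255,255));n,l,st,c=cv2.connectedComponentsWithStats(m)
k=(l==l[220,240]);pts=[]
for th in np.radians(np.arange(100,441,3)):  # edge along rays from (283,245)
    pass
cnt,_=cv2.findContours(k.astype(np.uint8),0,2);h=max(cnt,key=len)[:,0].astype(float)
h=h[(h[:,1]<250)]
h=h[(h[:,0]<350)|(h[:,1]<200)]
for z0 in (.2045,.206):
    z=e[2]-z0+.027
    Wd=np.array([ray(cal,a,b,z,True)[:2] for a,b in h])
    A=np.c_[2*Wd,np.ones(len(Wd))]
    for _ in range(4):
        x=np.linalg.lstsq(A,(Wd**2).sum(1),rcond=None)[0];r=np.sqrt(x[2]+x[:2]@x[:2]);res=np.hypot(*(Wd-x[:2]).T)-r
        g=abs(res)<.0015;Wd=Wd[g];A=A[g]
    d=x[:2]-e[:2];print('lid',x[:2],r,len(Wd),'in tool y,z',d@R[:2,1],d@R[:2,2])
k2=(hsv[...,2]>150)&(hsv[...,1]<70)&(abs(u-282)<10)&(v>160)&(v<200);a=ray(cal,u[k2].mean(),v[k2].mean(),e[2]-.205+.028,True)[:2];d=a-e[:2]
print('line',k2.sum(),a,'tool',d@R[:2,1],d@R[:2,2],'tool yaw +90:',np.degrees(np.arctan2(*(-R[:2,2])[::-1])))
E
```

```text
g 287 [ 0.69679999 -0.02648461] [0.60704448 0.04083886] [0.65192224 0.00717712] 0.1121984938249314 -36.872687795720196
r 312 [ 0.67525669 -0.04380818] [0.62860033 0.05807259] [0.65192851 0.0071322 ] 0.11205582397185837 -65.39455931064883
w 77 276.0 143.0 [0.59628311 0.00931846]
lid [ 0.53685907 -0.00183367] 0.06358522141417208 34 in tool y,z 0.009751604275265308 0.011997060850193919
lid [ 0.53554872 -0.00189554] 0.06454876340403498 33 in tool y,z 0.009864388321465238 0.013304012008965497
line 279 [0.59167335 0.00525569] tool 0.0005362062201264704 -0.04249969596984568 tool yaw +90: -2.2283609669852633
```

```bash
python3 - <<'E'
from h import *
D=np.load('w9.npz');cal={'K':D['K'],'world_from_camera':D['T']};e=D['e'];R=D['R']
for uv in [(282,161.5),(188,245),(377,245),(212,190),(352,190)]:
    d=ray(cal,*uv,e[2]-.205+.026,True)[:2]-e[:2];print(uv,d@R[:2,1],d@R[:2,2],np.hypot(*d))
E
```

```text
(282, 161.5) 0.0007563424119905308 -0.05057501268859923 0.050581056734192886
(188, 245) -0.048023391274821955 -0.007379725935974364 0.04858710258105595
(377, 245) 0.05010272697639461 -0.007422234969463416 0.0506495345773509
(212, 190) -0.03289454847614862 -0.036931306290434555 0.049456948686568254
(352, 190) 0.03440956384518797 -0.036963924631975044 0.050501239485735115
```

```bash
python3 -m pendant '[{"offset":[0,-0.001,-0.02],"roll":0},{"offset":[0,-0.002,-0.045],"roll":0},{"offset":[0,-0.003,-0.07],"roll":0},{"offset":[0,-0.004,-0.09],"roll":0},{"offset":[0.01,-0.0048,-0.1],"roll":0},{"offset":[0.025,-0.0048,-0.1022],"roll":0},{"offset":[0.04,-0.0048,-0.1022],"roll":0},{"offset":[0.045,-0.0048,-0.1022],"roll":0},{"offset":[0.045,-0.0048,-0.1022],"roll":0},{"offset":[0.045,-0.0048,-0.1022],"roll":0}]'
python3 - <<'E'
from h import *
p,d,cal=snap('scene','s10');s=state()
print(s['eef_pos'],s['eef_rot'],s['force'],s['moment'])
im=p[:,:,::-1]
cv2.imwrite('pics/s10z.png',cv2.resize(im[160:300,250:380],None,fx=5,fy=5,interpolation=cv2.INTER_CUBIC)[:600])
E
```

```text
t: 13.13
eef_pos: [0.6518, 0.0086, 0.3753]
eef_rot: [[-0.002, -0.039, -0.999], [0.0, -0.999, 0.039], [-1.0, -0.0, 0.002]]
force: [-0.3, 0.1, -1.9]
opening: 0.0173
[0.65223773 0.00853742 0.37617724] [[ 2.23716791e-04 -3.88312595e-02 -9.99245757e-01]
 [-6.27390033e-05 -9.99245781e-01  3.88312463e-02]
 [-9.99999973e-01  5.40044810e-05 -2.25984294e-04]] [ 0.80489786  0.17969838 -2.97523815] [-0.01411344 -0.01016313  0.02457092]
```

View pics/s10z.png

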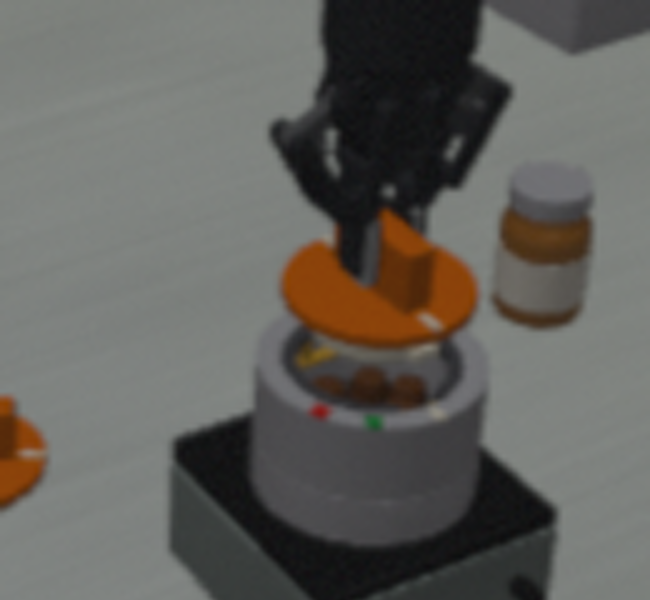

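```bash
python3 -m pendant '[{"offset":[0.005,0,0],"roll":0},{"offset":[0.01,0,0],"roll":0},{"offset":[0.015,0,0],"roll":0},{"offset":[0.02,0,0],"roll":0},{"offset":[0.024,0,0],"roll":0},{"offset":[0.026,0,0],"roll":0},{"offset":[0.026,0,0],"roll":0}]'
```

```text
t: 13.77
eef_pos: [0.6524, 0.0086, 0.3488]
eef_rot: [[-0.002, -0.039, -0.999], [0.0, -0.999, 0.039], [-1.0, -0.0, 0.002]]
force: [0.1, 0.1, -2.1]
opening: 0.017
```

```bash
python3 -m pendant '[{"offset":[0.003,0,0],"roll":0},{"offset":[0.006,0,0],"roll":0},{"offset":[0.008,0,0],"roll":0},{"offset":[0.008,0,0],"roll":0}]'
```

```text
t: 14.1
eef_pos: [0.6524, 0.0086, 0.3411]
eef_rot: [[-0.001, -0.039, -0.999], [0.0, -0.999, 0.039], [-1.0, -0.0, 0.001]]
force: [0.6, -0.3, -0.8]
opening: 0.0169
```

```bash
python3 -m pendant '[{"offset":[0.002,0,0],"roll":0},{"offset":[0.004,0,0],"roll":0},{"offset":[0.006,0,0],"roll":0},{"offset":[0.006,0,0],"roll":0}]'
```

```text
t: 14.43
eef_pos: [0.6527, 0.0086, 0.3361]
eef_rot: [[0.001, -0.039, -0.999], [-0.0, -0.999, 0.039], [-1.0, 0.0, -0.001]]
force: [-0.7, -0.3, 0.9]
opening: 0.0168
```

```bash
python3 -m pendant '[{"offset":[0.001,0,0],"roll":0},{"offset":[0.002,0,0],"roll":0},{"offset":[0.002,0,0],"roll":0}]'
```

```text
t: 14.68
eef_pos: [0.6526, 0.0087, 0.3361]
eef_rot: [[0.001, -0.039, -0.999], [-0.0, -0.999, 0.039], [-1.0, 0.0, -0.001]]
force: [-3.2, -0.6, 9.5]
opening: 0.017
```

```bash
python3 - <<'E'
from h import *
p,d,cal=snap('scene','s11');s=state()
print(s['eef_pos'],s['eef_rot'],s['force'],s['moment'])
im=p[:,:,::-1]
cv2.imwrite('pics/s11z.png',cv2.resize(im[180:300,260:380],None,fx=5,fy=5,interpolation=cv2.INTER_CUBIC))
p,d,cal=snap('wrist','w11')
E
```

```text
[0.65256919 0.00867229 0.33606637] [[ 1.33559790e-03 -3.86499633e-02 -9.99251918e-01]
 [-3.85459371e-04 -9.99252755e-01  3.86494805e-02]
 [-9.99999034e-01  3.33550851e-04 -1.34949787e-03]] [-3.63132926  0.81476932  9.42639091] [0.02847442 0.68689614 0.01071552]
```

View pics/s11z.png

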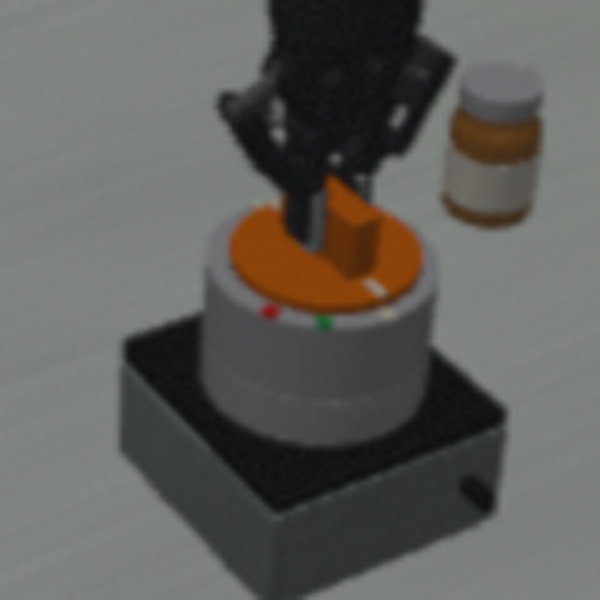

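View pics/w11.png

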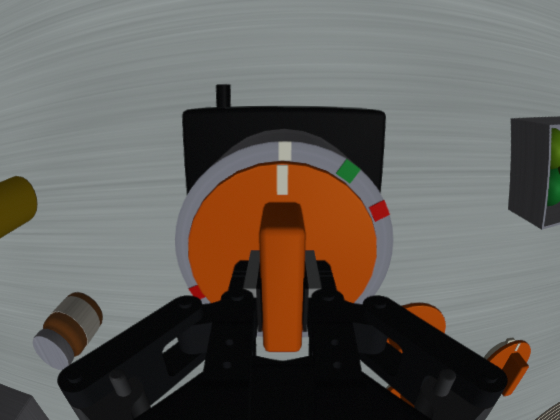

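```bash
python3 -m pendant '[{"offset":[0,0.001,0],"roll":0},{"offset":[0,0.001,0],"roll":3},{"offset":[0,0.001,0],"roll":6},{"offset":[0,0.001,0],"roll":9},{"offset":[0,0.001,0],"roll":12},{"offset":[0,0.001,0],"roll":15},{"offset":[0,0.001,0],"roll":18},{"offset":[0,0.001,0],"roll":20},{"offset":[0,0.001,0],"roll":20}]' - 90
python3 - <<'E'
from h import *
p,d,cal=snap('wrist','w12');s=state()
print(s['eef_pos'],s['eef_rot'],s['force'],s['moment'],s['qpos'])
E
```

```text
t: 15.53
eef_pos: [0.6531, 0.0076, 0.3362]
eef_rot: [[0.004, -0.378, -0.926], [-0.001, -0.926, 0.378], [-1.0, -0.0, -0.004]]
force: [-1.2, 0.9, 8.7]
opening: 0.0168
[0.65314274 0.00753905 0.33613265] [[ 3.55562166e-03 -3.77716380e-01 -9.25914517e-01]
 [-9.52331732e-04 -9.25921230e-01  3.77715461e-01]
 [-9.99993225e-01 -4.61235498e-04 -3.65193687e-03]] [-0.58220429  0.29446921  7.95008129] [0.0332755  0.42644561 0.10805612] [-9.11865529e+00  3.67769982e+01  8.14396721e+01 -2.45491460e-02
  6.15735365e+01  1.03085344e+02]
```

View pics/w12.png

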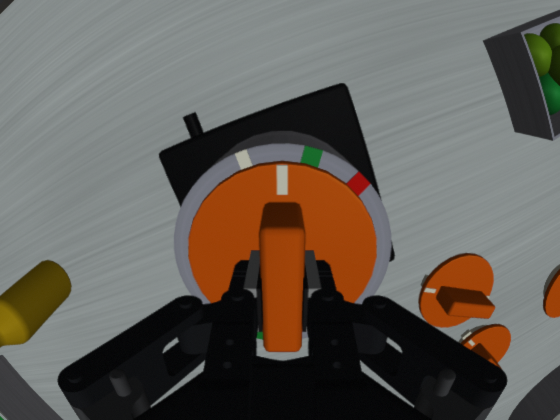

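```bash
python3 -m pendant '[{"offset":[0,0,0],"roll":3},{"offset":[0,0,0],"roll":6},{"offset":[0,0,0],"roll":9},{"offset":[0,0,0],"roll":12},{"offset":[0,0,0],"roll":15},{"offset":[0,0,0],"roll":17},{"offset":[0,0,0],"roll":17},{"offset":[0,0,0],"roll":17},{"offset":[0,0,0],"roll":17}]'
python3 - <<'E'
from h import *
p,d,cal=snap('wrist','w13');s=state()
print(s['eef_pos'],s['eef_rot'],s['force'],s['moment'],s['qpos'],s['opening'])
p,d,cal=snap('scene','s13')
cv2.imwrite('pics/s13z.png',cv2.resize(p[180:300,260:380,::-1],None,fx=5,fy=5,interpolation=cv2.INTER_CUBIC))
E
```

```text
t: 16.33
eef_pos: [0.6531, 0.0074, 0.3362]
eef_rot: [[0.003, -0.632, -0.775], [-0.001, -0.775, 0.632], [-1.0, -0.001, -0.003]]
force: [-1.6, -0.4, 7.4]
opening: 0.0172
[0.65312738 0.00742469 0.33616037] [[ 0.00344643 -0.63174312 -0.77517014]
 [-0.00114009 -0.77517672  0.63174342]
 [-0.99999341 -0.0012935  -0.00339184]] [-0.34413543 -1.39192777  9.11198483] [-0.04653755  0.47955773  0.12999503] [-9.12670311e+00  3.67748769e+01  8.14388990e+01 -3.77191176e-02
  6.15809015e+01  1.20070198e+02] 0.016922737659017743
```

View pics/w13.png

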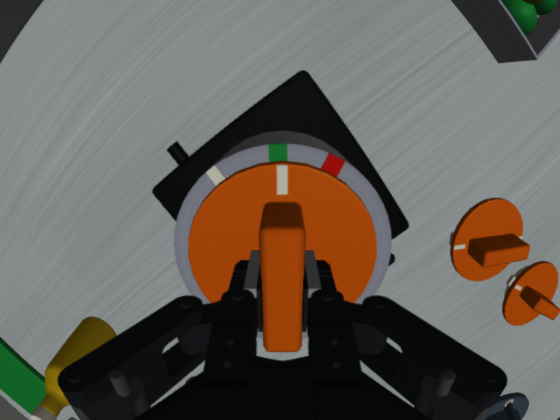

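View pics/s13z.png

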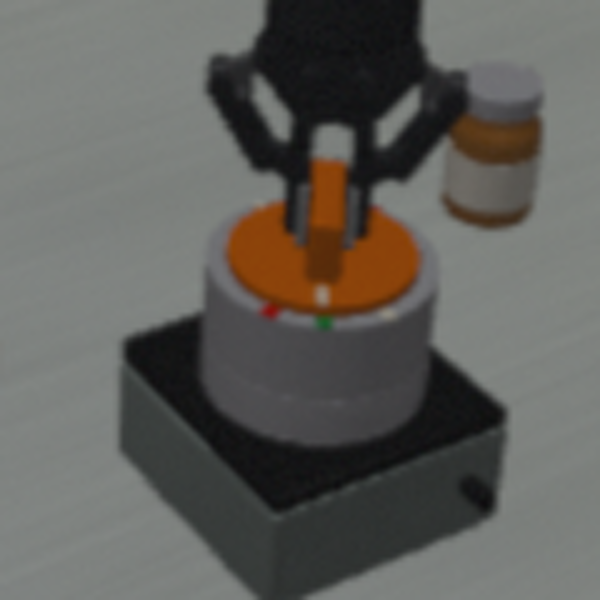

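```bash
python3 -c "
from bench import *
finish_job();s=state();print(s['t'],s['eef_pos'],s['eef_rot'][:,1],s['force'],s['opening'])"
```

```text
the job is handed in; nothing more can be done
the job is handed in; nothing more can be done
```

I handed the job in at about 16.5 s with the drawer shut, the lid seated flat and turned to the green mark, and the fingers still gripping it. `finish_job` gives no verdict, and my state reading straight after it was refused, so these checks are all from just before hand-in.

- **Drawer:** I pushed it until the force rose to about 11 N. The top camera then put the handle within about 1 mm of the shut position.
- **Lid:** I took the one farthest from the base, 0.586 m away. It went through the slots within about 0.2° of the mill's axis and stopped under about 9 N of push. The tool height matched a lid seated on the rim, and the pictures show it flat.
- **Turn:** I turned it 36.8° (0.64 rad) clockwise. The last pictures show its white line at the green mark, well short of the red one.
- **Grip:** It is set to 90 N, and the fingers stand at 17 mm on the 18 mm bar. The downward push is about 9 N.

- **Ring angle:** I could not measure it directly. With the stated play it should be between 0.54 and 0.64 rad.
- **Spring moment:** It read 0.13 N m against about 0.2 N m expected. I put the gap down to friction or sensor noise, and the pictures show no slip.
- **Camera disagreement:** The scene camera put the mill's mouth about 4 mm to one side in y. I went with the top and wrist cameras, which agreed to within about 1.5 mm.
- **Bystanders:** They were not touched as far as the pictures and forces show, but I did not measure their positions again.

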